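# Present the loaded vial rack to the label reader

## Task

Lift the blue vial rack, with its three vials in it, off the shallow white drip tray and carry it level to the flat grey label reader, without touching the reader. Hold it still and level in the air, centred about 10 cm above the reader's glass window with its length along the window's length (either way round), for two seconds, and finish while still holding it there. Keep the vials in the rack and leave everything else standing where it is.

Things in the scene. Friction and masses are not known exactly. Their poses are not given: they have to be found in the camera images.
- rack_center (a point): Centre of the blue vial rack, half-way up (22 mm above its underside): 50 mm wide (its x), 158 mm long (its y), 44 mm high (z up). Loose, about 0.11 kg empty. Two full-length side rails, with firm outer faces 35 to 40 mm above the underside, make the 50 mm width: grip across them near the middle of the length.
- vial_clear_center (a point): Clear vial with a black cap, 22 mm in diameter, 63 mm high, standing loose in one of the rack's five holes, its foot 5 mm above the rack's underside; the point is its centre, half-way up, z along it. About 22 g.
- vial_amber_center (a point): Amber vial with a black cap, 22 mm in diameter, 63 mm high, standing loose in one of the rack's five holes, its foot 5 mm above the rack's underside; the point is its centre, half-way up, z along it. About 22 g.
- vial_white_center (a point): Whitish vial with a white cap, 22 mm in diameter, 63 mm high, standing loose in one of the rack's five holes, its foot 5 mm above the rack's underside; the point is its centre, half-way up, z along it. About 22 g.
- rack: The same vial rack; origin at the centre of its underside, same axes. Five holes in a row along y, about 30 mm apart, the middle one empty; floor plate 0 to 5 mm; end walls 44 mm high. The vials' tops stand 68 mm above the underside.
- drip_tray: Fixed shallow white drip tray on which the rack stands at the start: 130 mm (its x) by 220 mm (its y), rim 12 mm high, walls and floor 3 mm thick; origin at the centre of its underside.
- reader_window (a point): Centre of the dark blue-green glass window, between two red strips, in the top of the fixed flat grey label reader; the window is level, 76 mm (its x) by 176 mm (its y), z up, flush with the top. The reader's housing is 120 mm (x) by 220 mm (y), 40 mm high; the window is 40 mm above the worktop.
- reader: The label reader itself, same axes as its window; origin at the centre of its underside on the worktop.
- sample_bottle: Bystander: loose square white sample bottle, 64 x 64 x 123 mm; origin at the centre of its underside.
- flask: Bystander: loose conical glass flask, 68 mm across, 102 mm high; origin at the centre of its underside.
- beaker: Bystander: loose small beaker, 45 x 55 mm, 59 mm high; origin at the centre of its underside.
- marker: Bystander: loose blue-capped marker lying flat, 14 mm thick, 120 mm long along its y; origin on its underside, mid-length.

How it is judged (in metres and radians):
On the way, in this order (a step that is already met when the one before it is completed fails the run):
1. the rack is lifted clear of the drip tray, held by the fingers, level (within 7 degrees) and with its vials in it (contact force between rack and the fingers above 1 N and contact force between rack and drip_tray below 0.05 N and angle between rack_center's own z axis and vertical below 0.12 rad and z of vial_clear_center in the frame of rack_center between 0.006 and 0.026 m and x of vial_clear_center in the frame of rack_center between -0.02 and 0.02 m and y of vial_clear_center in the frame of rack_center between -0.08 and 0.08 m and z of vial_amber_center in the frame of rack_center between 0.006 and 0.026 m and x of vial_amber_center in the frame of rack_center between -0.02 and 0.02 m and y of vial_amber_center in the frame of rack_center between -0.08 and 0.08 m and z of vial_white_center in the frame of rack_center between 0.006 and 0.026 m and x of vial_white_center in the frame of rack_center between -0.02 and 0.02 m and y of vial_white_center in the frame of rack_center between -0.08 and 0.08 m and height (world z) of rack_center above 0.055 m), for 0.1 s.
2. the rack is held still over the reader's window as at the end, for 1.5 s (contact force between rack and the fingers above 1 N and contact force between rack and drip_tray below 0.05 N and angle between rack_center's own z axis and vertical below 0.12 rad and z of vial_clear_center in the frame of rack_center between 0.006 and 0.026 m and x of vial_clear_center in the frame of rack_center between -0.02 and 0.02 m and y of vial_clear_center in the frame of rack_center between -0.08 and 0.08 m and z of vial_amber_center in the frame of rack_center between 0.006 and 0.026 m and x of vial_amber_center in the frame of rack_center between -0.02 and 0.02 m and y of vial_amber_center in the frame of rack_center between -0.08 and 0.08 m and z of vial_white_center in the frame of rack_center between 0.006 and 0.026 m and x of vial_white_center in the frame of rack_center between -0.02 and 0.02 m and y of vial_white_center in the frame of rack_center between -0.08 and 0.08 m and x of rack_center in the frame of reader_window between -0.025 and 0.025 m and y of rack_center in the frame of reader_window between -0.025 and 0.025 m and z of rack_center in the frame of reader_window between 0.072 and 0.172 m and angle between the y axis of rack_center and the y axis of reader_window, either way round below 0.15 rad and linear speed of rack below 0.02 m/s and angular speed of rack below 0.15 rad/s and contact force between rack and reader below 0.05 N), for 1.5 s.
At the end, for the whole second after the job is handed in: Rack gripped, clear of tray and reader; centre within 25 mm of the window centre in each window direction, underside 50 to 150 mm above the window, lengths aligned within 0.15 rad, tilt under 0.12 rad, slower than 20 mm/s and 0.15 rad/s, all three vials standing in it (all of step 2); the arm keeps its last pose, push and grip.
It fails at once if the rack is tipped by more than 0.3 rad (angle between rack_center's own z axis and vertical above 0.3 rad).
It fails at once if the reader is touched with more than 2 N (contact force between reader and anything else above 2 N).
It fails at once if a bystander is moved by more than 20 mm or tipped over (distance of any of sample_bottle, flask, beaker, marker from where it was at the start of the episode above 0.02 m or angle between any of sample_bottle, flask, beaker's own z axis and vertical above 0.5 rad).
It also fails if it takes over 45 s, if anything falls off the work surface, if the arm or the gripper's body presses on something with over 40 N, if the wrist force passes 120 N, or if a joint passes its speed limit or range.

## Robot

A 6-joint arm with a two-finger parallel gripper is mounted at the origin on a cart in front of the work surface, level with it; the furniture and walls round the work are solid. World frame = base frame: x ahead of the robot, y to its left, z up, the work surface at z = 0. Lengths are in m, angles in degrees, forces in N, time in s.
With the tool pointing down it reaches from about 0.35 to 0.875 m from the base axis. Payload 4.2 kg.
Tool frame: the origin (TCP) lies on the front face of the gripper's body, between the roots of the fingers; the fingertips stand 70 mm ahead of it and the grasp point (between the pads) lies 51 mm ahead of it; z points along the fingers, y is the line along which they close (so a half turn about z gives the same grasp; the last joint's range is limited). The gripper opens to 87 mm and grips with 3 to 60 N. Pads are 19 mm wide; open, the fingers measure 117 mm over their backs; the gripper's body (75 mm by 190 mm) begins 51 mm behind the grasp point.
Start: joints at [-61.272, 22.042, 0.453, 0, -68.411, -14.817], TCP at [0.15, -0.607, 0.292] pointing down, gripper open.
Joint ranges: [-179.83, 179.83], [-69.29, 118.12], [-61.27, 80.66], [-181.25, 117.63], [-171.15, -9.14], [-177.46, 177.46]. Speed limits (degrees/s): [159.86, 159.86, 180, 180, 180, 180].

## Interface

Orientations are given as a 3x3 rotation matrix whose columns are the frame's x, y, z axes.
In Python, from station import r gives the robot as it stands.
- The arm moves only by the shell command python3 -m pendant 'ROWS' [OPENING]. ROWS is JSON, a list of rows, each a list of 2 entries, a list of its own where there are three numbers: the shift along the tool's x, y, z in mm, then the turn, a rotation vector about the tool's x, y, z in rad. A call has 1 to 10 rows; each row is the pose to reach, as a shift and turn from the pose commanded when the call began, along the tool's axes at that moment; what a row does not reach only later rows make up. A row lasts 1/10 s, in which the tool goes at most 50 mm and 8.59 degrees, less where a joint would pass 70% of its speed; a pose out of reach is approached as far as the arm can. A call with a gripper value outside its range is refused whole. OPENING is the opening, from 0 (shut) to 1 (fully open), set as the call begins (- or left out, the last holds). The fingers move at their own pace and stop on an object; the grip force is fixed at half the most. Time passes only in rows, so rows that repeat a pose let the fingers close. It gives the time, the measured TCP pose, the force, the opening and the grip force at its end, in the units of the state.
- r.sense(): the state, without advancing time (a new reading comes with each control period).
- r.capture(name): name is "side" or "top" or "wrist"; returns a dict with "frame" (420x560x3 uint8, red, green, blue), "vertical_fov" (degrees; the focal length in pixels is half the picture's height over the tangent of half this angle, whatever the lens; pixels are square), "cx", "cy" (the principal point, pixels), "rvec" (rotation vector, rad) and "tvec" (3), from world to camera coordinates, as OpenCV has them. Camera axes: x right, y down, z forward; pixel columns grow to the right and rows downward; lengths in m; the calibration is good to about 2 mm. A picture is of the moment at which its call begins. There is no depth.
- r.finish_job(): hands the job in; it is judged then, once.
The state is a dict: "time_s": time; "joints": joint angles; "joint_velocities": joint speeds; "effort": joint torques, N m; "tcp_pos": TCP position; "ee_rot": TCP orientation; "wrist_force": force on the tool from outside, world axes, zero at the start; "moment": the same for the moment, N m; "gripper_width": opening from 0.0 (shut) to 1.0 (fully open); "gripper_force": force on a finger pad.
Only numpy, scipy, OpenCV 4.12 (cv2) and the standard library are available. Lean on these libraries where they do the work, as an engineer would, in place of code of your own. Each camera call takes 0.05 s, during which the arm holds its last target. There are 200 camera calls.

## Working session

There is one attempt and no reset: what is moved stays moved. The work goes in short steps, Python scripts to look and compute and a shell command to move; the robot and the scene stay as the last step left them, time stands still between calls to the robot, and variables do not carry over. Pictures are saved under pics/ and viewed, at most 10 in all, crops included, and the job is handed in when it is done.

```bash
mkdir -p pics; cat > h.py <<'E'
import numpy as np, cv2, pickle
from station import r
def cap(n,f):
    c=r.capture(n); pickle.dump(c,open(f'pics/{f}.pkl','wb')); cv2.imwrite(f'pics/{f}.png',c['frame'][:,:,::-1]); return c
def K(c):
    f=c['frame'].shape[0]/2/np.tan(np.radians(c['vertical_fov'])/2); return np.array([[f,0,c['cx']],[0,f,c['cy']],[0,0,1]])
def ray(f,px,z):
    c=pickle.load(open(f'pics/{f}.pkl','rb')); R=cv2.Rodrigues(np.array(c['rvec'],float))[0]; t=np.array(c['tvec'],float).ravel()
    o=-R.T@t; d=R.T@np.linalg.inv(K(c))@np.array([px[0],px[1],1.]); return o+d*(z-o[2])/d[2]
def proj(f,P):
    c=pickle.load(open(f'pics/{f}.pkl','rb')); return cv2.projectPoints(np.array(P,float).reshape(-1,1,3),np.array(c['rvec'],float),np.array(c['tvec'],float),K(c),None)[0][:,0]
E
python3 - <<'E'
from h import *
for n in ('top','side'):
    c=cap(n,n+'0'); print(n,c['vertical_fov'],c['cx'],c['cy'],c['rvec'],c['tvec'], c.keys())
print(r.sense())
E
```

```text
top 46.83846021128953 278.11258160967424 212.9484989830253 [ 2.05568436 -2.17399314  0.2218189 ] [-1.43476492e-04  6.11340591e-01  1.17572835e+00] dict_keys(['frame', 'vertical_fov', 'cx', 'cy', 'rvec', 'tvec'])
side 47.93562127565421 288.00993502527285 213.8111121982091 [ 0.26551317 -2.6235343   1.49795721] [0.61164264 0.11797923 1.03624272] dict_keys(['frame', 'vertical_fov', 'cx', 'cy', 'rvec', 'tvec'])
{'time_s': 0.1, 'joints': array([-6.12729170e+01,  2.20859788e+01,  3.88142674e-01, -2.53107367e-02,
       -6.84126157e+01, -1.48142036e+01]), 'joint_velocities': array([-0.03192932, -0.03278434,  0.21132964, -0.01081591,  0.04989825,
        0.02224197]), 'effort': array([-3.25478604e-04, -3.91687953e+01,  1.87934482e+01,  4.23194423e+00,
        1.34244002e-02, -7.45159923e-05]), 'tcp_pos': array([ 0.15017851, -0.60627144,  0.2912765 ]), 'ee_rot': array([[-9.70701592e-01, -2.40287535e-01, -5.66320955e-04],
       [-2.40288183e-01,  9.70699761e-01,  1.88788105e-03],
       [ 9.60933332e-05,  1.96864937e-03, -9.99998058e-01]]), 'wrist_force': array([ 0.36045092,  0.35167739, -1.03614778]), 'moment': array([-0.04403087, -0.02196759,  0.07256114]), 'gripper_force': 0.0, 'gripper_width': 0.9989386352249654}
```

View pics/top0.png

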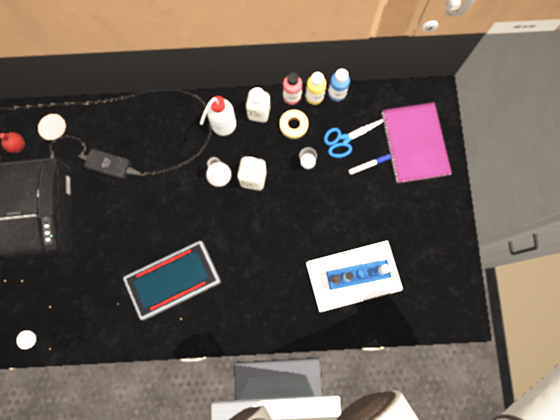

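View pics/side0.png

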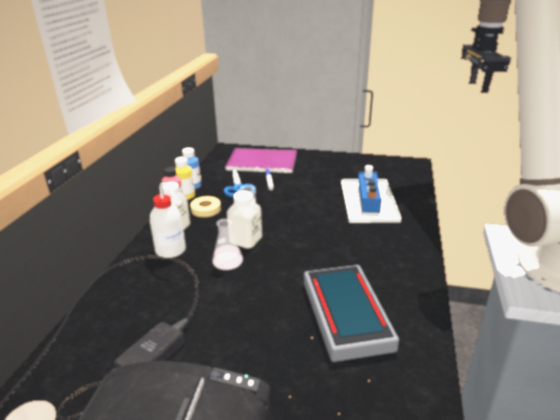

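The top view shows the tray and rack near (357,275), with the reader window near (172,280). In the side view the rack is near (369,190) and the reader near (350,305). The bystanders are farther back. I'll enlarge the rack and reader.

```bash
python3 - <<'E'
import cv2,numpy as np
i=cv2.imread('pics/top0.png')
a=cv2.resize(i[230:320,300:410],None,fx=7,fy=6.5,interpolation=cv2.INTER_CUBIC)
a=cv2.resize(i[235:320,300:410],(770,595),interpolation=cv2.INTER_CUBIC)
cv2.imwrite('pics/a.png',a)
b=cv2.resize(i[235:325,115:225],(770,630),interpolation=cv2.INTER_CUBIC)[:595]
cv2.imwrite('pics/b.png',b)
E
```

```text
(no output)
```

View pics/a.png

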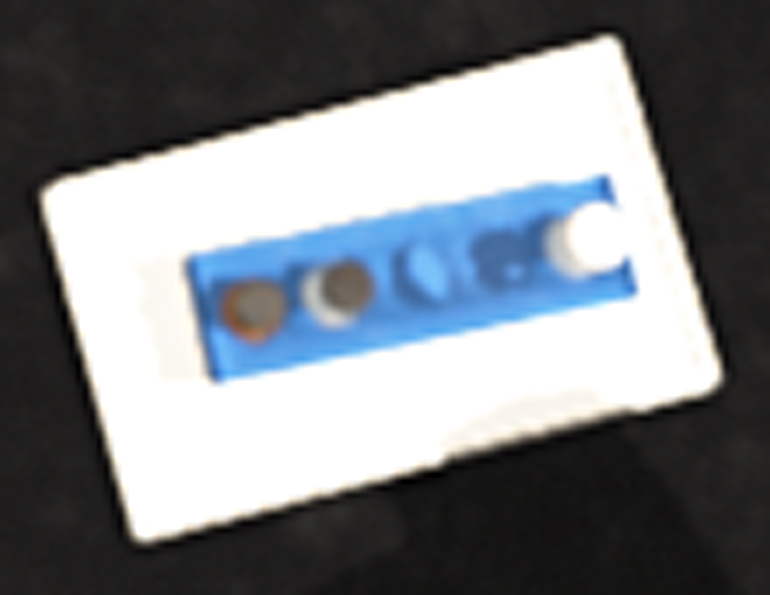

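View pics/b.png

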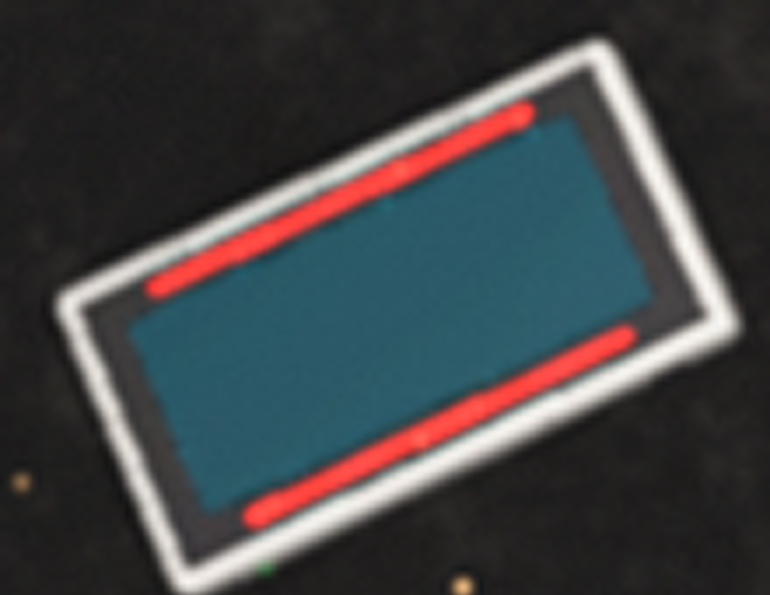

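The crops give the rack-top corners as (190,258), (607,178), (635,293), (213,380). The window corners are (130,325), (572,117), (652,298), (208,512).

```bash
cat > goal.py <<'E'
from h import *
from scipy.spatial.transform import Rotation as Ro
def box(pts,off,z):
    P=np.array([ray('top0',[off[0]+(x+.5)/7-.5,off[1]+(y+.5)/7-.5],z) for x,y in pts])
    d=(P[1]-P[0]+P[2]-P[3]); e=P[3]-P[0]+P[2]-P[1]
    print('c',P.mean(0).round(4),'len',np.linalg.norm(d)/2,'wid',np.linalg.norm(e)/2,'ang',np.degrees(np.arctan2(d[1],d[0])), 'wang',np.degrees(np.arctan2(e[1],e[0])))
    return P.mean(0),d/np.linalg.norm(d)
def go(pos,yd,R0=None):
    """shift/turn for tool down at TCP pos with closing axis perpendicular to length dir yd"""
    s=r.sense(); R=s['ee_rot']; p=s['tcp_pos']
    best=None
    for sg in (1,-1):
        z=np.array([0,0,-1.]); y=sg*np.array([-yd[1],yd[0],0])/np.hypot(yd[0],yd[1]); T=np.c_[np.cross(y,z),y,z]
        v=Ro.from_matrix(R.T@T).as_rotvec()
        print('shift mm',(1000*R.T@(pos-p)).round(1),'turn',v.round(4),np.degrees(np.linalg.norm(v)).round(1))
if __name__=='__main__':
    c,d=box([(190,258),(607,178),(635,293),(213,380)],(300,235),.047)
    w,e=box([(130,325),(572,117),(652,298),(208,512)],(115,235),.04)
    np.save('g.npy',np.array([c,d,w,e]))
    go(np.array([c[0],c[1],.20]),d)
    print(r.sense()['joints'])
E
python3 goal.py
```

```text
c [ 0.445  -0.2278  0.047 ] len 0.15496769282560469 wid 0.04317415979897267 ang -82.070215117503 wang -172.8286807740551
c [0.4595 0.2469 0.04  ] len 0.17416480743950782 wid 0.07322933410741488 ang -67.41318164274858 wang -157.66128854515404
shift mm [-377.2  296.4   91.8] turn [ 1.4000e-03 -1.7000e-03  1.6751e+00] 96.0
shift mm [-377.2  296.4   91.8] turn [ 1.7000e-03  1.4000e-03 -1.4665e+00] 84.0
[-6.12729170e+01  2.20859788e+01  3.88142674e-01 -2.53107367e-02
 -6.84126157e+01 -1.48142036e+01]
```

```bash
python3 -m pendant '[[[-38,30,9],[0,0,-0.146]],[[-75,59,18],[0,0,-0.293]],[[-113,89,28],[0,0,-0.44]],[[-151,119,37],[0,0,-0.587]],[[-189,148,46],[0,0,-0.733]],[[-226,178,55],[0,0,-0.88]],[[-264,207,64],[0,0,-1.026]],[[-302,237,73],[0,0,-1.173]],[[-340,267,83],[0,0,-1.32]],[[-377,296,92],[0,0,-1.4665]]]' 1
python3 - <<'E'
from goal import *
c,d,w,e=np.load('g.npy'); go(np.array([c[0],c[1],.2]),d); print(r.sense()['joints'])
cap('wrist','w1')
print(proj('w1',[c]))
E
```

```text
time_s: 1.1
tcp_pos: [0.4457, -0.2268, 0.1997]
ee_rot: [[0.144, -0.99, -0.0], [-0.99, -0.144, 0.0], [-0.0, 0.0, -1.0]]
wrist_force: [0.9, -0.8, 0.1]
gripper_width: 0.998
gripper_force: 0.0
shift mm [ 0.9  0.8 -0.3] turn [-3.0000e-04  6.0000e-04 -3.1352e+00] 179.6
shift mm [ 0.9  0.8 -0.3] turn [0.0004 0.0002 0.0064] 0.4
[-8.33439420e+00  1.53011680e+01 -2.43154184e+01 -7.00292154e-03
 -5.04074546e+01  1.66341086e+01]
[[281.46685552 215.41185052]]
```

View pics/w1.png

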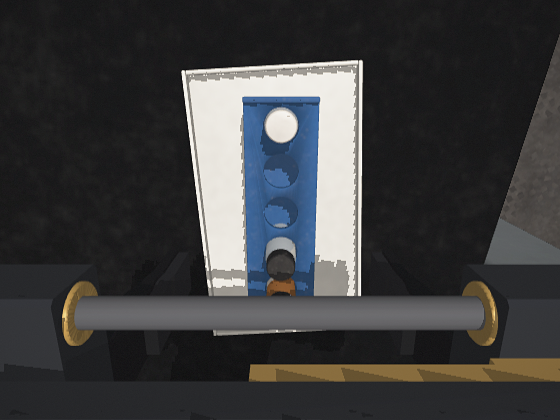

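The wrist view shows the rack almost aligned with the fingers. The far end runs from (242,98) to (321,98), and the rail edges run about (243,105)–(245,290) and (319,103)–(315,290). The white vial is at the far end, the clear and amber ones at the near end, and the middle hole at (281,212).

```bash
python3 - <<'E'
from goal import *
s=r.sense();R=s['ee_rot'];p=s['tcp_pos']
T=lambda px,z:(1000*R.T@(ray('w1',px,z)-p)).round(1)
print('L/R far',T((243,105),.043),T((319,103),.043)); print('L/R near',T((245,290),.043),T((315,290),.043))
print('end wall',T((242,98),.047),T((321,98),.047)); print('mid hole',T((281,212),.04))
print('top cam c',(1000*R.T@(np.load('g.npy')[0]-p)).round(1))
i=cv2.imread('pics/w1.png'); cv2.imwrite('pics/w1c.png',cv2.resize(i[80:300,200:360],(582,600+200))[:600])
E
```

```text
L/R far [ 78.1 -19.5 155.5] [ 78.9  29.9 155.5]
L/R near [-56.  -22.9 155.6] [-56.4  29.9 155.6]
end wall [ 82.4 -19.6 151.5] [ 82.   30.7 151.5]
mid hole [  4.3   4.7 158.6]
top cam c [  3.9   5.  151.6]
```

View pics/w1c.png

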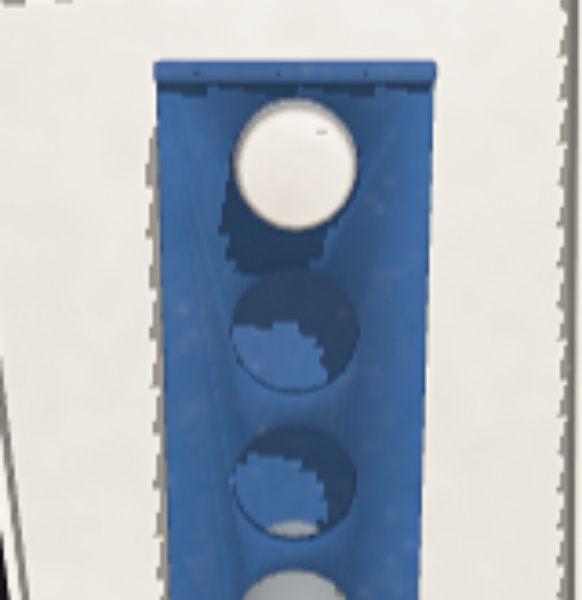

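```bash
python3 -m pendant '[[[0,0,0],[0,0,0]],[[0,0,0],[0,0,0]],[[0,0,0],[0,0,0]],[[0,0,0],[0,0,0]]]'
python3 - <<'E'
from goal import *
g=np.load('g.npy')
m=lambda a,b,z:(ray('w1',a,z)+ray('w1',b,z))/2
E1=m((242,98),(321,98),.047); N=m((245,290),(315,290),.043); d=E1-N; d[2]=0; d/=np.linalg.norm(d); C=E1-.079*d
print(C,g[0],np.degrees(np.arctan2(d[1],d[0])), np.degrees(np.arctan2(g[1][1],g[1][0])))
c=(C+g[0])/2; d=d+g[1]; d/=np.linalg.norm(d); g[0]=c; g[1]=d; np.save('g2.npy',g)
go(np.array([c[0],c[1],.040+.051]),d)
print(r.sense()['joint_velocities'].round(2))
E
```

```text
time_s: 1.55
tcp_pos: [0.4443, -0.2297, 0.2004]
ee_rot: [[0.136, -0.991, 0.0], [-0.991, -0.136, -0.0], [0.0, -0.0, -1.0]]
wrist_force: [-0.5, -0.1, 0.0]
gripper_width: 1.0
gripper_force: 0.0
[ 0.4455102  -0.22695208  0.047     ] [ 0.44500807 -0.22775239  0.047     ] -82.01270499931586 -82.070215117503
shift mm [ -2.2  -1.2 109.4] turn [-1.0000e-04  3.0000e-04  3.1388e+00] 179.8
shift mm [ -2.2  -1.2 109.4] turn [-0.0002 -0.0001 -0.0028] 0.2
[-0.03  0.02  0.06  0.05  0.05 -0.  ]
```

```bash
python3 -m pendant '[[[-2,-1,15],[0,0,0]],[[-2,-1,40],[0,0,0]],[[-2,-1,65],[0,0,0]],[[-2,-1,85],[0,0,0]],[[-2,-1,98],[0,0,0]],[[-2,-1,106],[0,0,0]],[[-2,-1,109],[0,0,0]],[[-2,-1,109],[0,0,0]],[[-2,-1,109],[0,0,0]]]' 1
python3 -c "
from goal import *
g=np.load('g2.npy');c=g[0];go(np.array([c[0],c[1],.091]),g[1]);print(r.sense()['wrist_force'])"
```

```text
time_s: 2.45
tcp_pos: [0.4462, -0.2268, 0.0919]
ee_rot: [[0.138, -0.99, 0.001], [-0.99, -0.138, -0.0], [0.001, -0.001, -1.0]]
wrist_force: [-0.3, -0.1, 0.0]
gripper_width: 0.995
gripper_force: 0.0
shift mm [0.4 1.  0.9] turn [-9.000e-04  2.200e-03  3.141e+00] 180.0
shift mm [0.4 1.  0.9] turn [-0.0014 -0.0006 -0.0006] 0.1
[-0.27057514 -0.0762329   0.0167474 ]
```

Positioned; now I'll close the fingers.

```bash
python3 -m pendant '[[[0,1,1],[0,0,0]],[[0,1,1],[0,0,0]],[[0,1,1],[0,0,0]],[[0,1,1],[0,0,0]],[[0,1,1],[0,0,0]],[[0,1,1],[0,0,0]],[[0,1,1],[0,0,0]],[[0,1,1],[0,0,0]],[[0,1,1],[0,0,0]],[[0,1,1],[0,0,0]]]' 0.3

```

```text
time_s: 3.45
tcp_pos: [0.4449, -0.2267, 0.0903]
ee_rot: [[0.138, -0.99, 0.0], [-0.99, -0.138, -0.0], [0.0, -0.0, -1.0]]
wrist_force: [0.3, -0.2, 0.4]
gripper_width: 0.567
gripper_force: 30.0
```

```bash
python3 -m pendant '[[[0,0,-2],[0,0,0]],[[0,0,-6],[0,0,0]],[[0,0,-12],[0,0,0]],[[0,0,-19],[0,0,0]],[[0,0,-26],[0,0,0]],[[0,0,-33],[0,0,0]],[[0,0,-38],[0,0,0]],[[0,0,-40],[0,0,0]],[[0,0,-40],[0,0,0]],[[0,0,-40],[0,0,0]]]' 0
python3 -m pendant '[[[0,0,-3],[0,0,0]],[[0,0,-10],[0,0,0]],[[0,0,-22],[0,0,0]],[[0,0,-38],[0,0,0]],[[0,0,-56],[0,0,0]],[[0,0,-72],[0,0,0]],[[0,0,-86],[0,0,0]],[[0,0,-94],[0,0,0]],[[0,0,-97],[0,0,0]],[[0,0,-97],[0,0,0]]]'
python3 - <<'E'
from goal import *
cap('side','s2'); cap('wrist','w2')
i=cv2.imread('pics/s2.png')[80:290,290:430]; w=cv2.imread('pics/w2.png')
cv2.imwrite('pics/l.png',np.hstack([cv2.resize(i,(350,525)),cv2.resize(w,(440,330))[:525] if 0 else cv2.copyMakeBorder(cv2.resize(w,(440,330)),0,195,0,0,0)]))
g=np.load('g2.npy'); go(np.array([g[2][0],g[2][1],.228]),g[3]); s=r.sense();print(s['joints'],s['moment'])
E
```

```text
time_s: 4.45
tcp_pos: [0.4446, -0.2267, 0.1301]
ee_rot: [[0.138, -0.99, -0.001], [-0.99, -0.138, 0.0], [-0.0, 0.0, -1.0]]
wrist_force: [0.5, 0.1, -1.9]
gripper_width: 0.566
gripper_force: 30.0
time_s: 5.45
tcp_pos: [0.4447, -0.2267, 0.2273]
ee_rot: [[0.138, -0.99, 0.0], [-0.99, -0.138, 0.0], [-0.0, -0.0, -1.0]]
wrist_force: [0.2, -0.5, -2.1]
gripper_width: 0.565
gripper_force: 30.0
shift mm [-466.9  -80.3   -1.2] turn [ 1.2000e-03 -1.8000e-03  2.8857e+00] 165.3
shift mm [-466.9  -80.3   -1.2] turn [ 0.0013  0.0008 -0.2559] 14.7
[-8.33917690e+00  1.33915318e+01 -2.24143838e+01 -1.82841917e-02
 -5.42790407e+01  1.62759395e+01] [ 0.03086091  0.12769577 -0.04746759]
```

View pics/l.png

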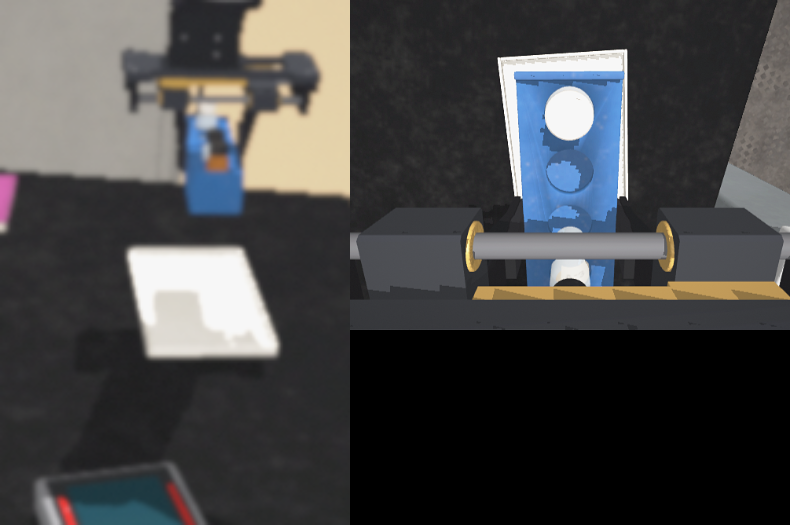

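The rack is clear of the tray with its vials in place. The far wall's top edge in the wrist picture is at about (210,94)–(349,94). I'll check the pitch from that.

```bash
python3 - <<'E'
from goal import *
s=r.sense();R=s['ee_rot'];p=s['tcp_pos'];g=np.load('g2.npy')
x0=(R.T@(g[0]-p)); print(x0)
for tilt in (-.1,-.05,0,.05,.1):
    P=[p+R@np.array([.079*np.cos(tilt),y,.044+.079*np.sin(tilt)]) for y in (-.025,.025)]
    print(tilt,proj('w2',P).round(1).tolist())
E
```

```text
[ 0.00100416 -0.00101705  0.17956504]
-0.1 [[206.6, 95.9], [356.3, 96.1]]
-0.05 [[208.8, 95.2], [354.1, 95.4]]
0 [[210.8, 95.1], [352.0, 95.3]]
0.05 [[212.8, 95.6], [349.9, 95.7]]
0.1 [[214.7, 96.6], [348.0, 96.8]]
```

```bash
python3 -m pendant '[[[-1,0,0],[0,0,0]],[[-4,-1,0],[0,0,0]],[[-10,-2,0],[0,0,0]],[[-20,-3,0],[0,0,0]],[[-34,-6,0],[0,0,0]],[[-52,-9,0],[0,0,0]],[[-72,-12,0],[0,0,0]],[[-94,-16,0],[0,0,0]],[[-118,-20,0],[0,0,0]],[[-142,-24,0],[0,0,0]]]'
python3 -m pendant '[[[-24,-4,0],[0,0,0]],[[-48,-8,0],[0,0,0]],[[-72,-12,0],[0,0,0]],[[-96,-17,0],[0,0,0]],[[-120,-21,0],[0,0,0]],[[-144,-25,0],[0,0,0]],[[-168,-29,0],[0,0,0]],[[-192,-33,0],[0,0,0]],[[-212,-36,0],[0,0,0]],[[-229,-39,0],[0,0,0]]]'
python3 -m pendant '[[[-16,-3,0],[0,0,-0.008]],[[-31,-5,0],[0,0,-0.03]],[[-45,-8,0],[0,0,-0.06]],[[-57,-10,0],[0,0,-0.095]],[[-68,-12,0],[0,0,-0.13]],[[-77,-14,0],[0,0,-0.165]],[[-84,-15,0],[0,0,-0.2]],[[-90,-16,0],[0,0,-0.23]],[[-94,-17,0],[0,0,-0.25]],[[-96,-17,0],[0,0,-0.256]]]'
python3 -m pendant '[[[0,0,0],[0,0,0]],[[0,0,0],[0,0,0]],[[0,0,0],[0,0,0]],[[0,0,0],[0,0,0]],[[0,0,0],[0,0,0]]]'
python3 - <<'E'
from goal import *
cap('top','t3');cap('side','s3')
i=cv2.imread('pics/s3.png')[130:370,240:440]; t=cv2.imread('pics/t3.png')[200:360,90:250]
cv2.imwrite('pics/e.png',np.hstack([cv2.resize(i,(380,456)),cv2.resize(t,(400,456)) ]))
g=np.load('g2.npy'); go(np.array([g[2][0],g[2][1],.228]),g[3]); print(r.sense()['joint_velocities'])
E
```

```text
time_s: 6.55
tcp_pos: [0.4487, -0.0812, 0.2273]
ee_rot: [[0.138, -0.99, 0.0], [-0.99, -0.138, 0.0], [-0.0, -0.0, -1.0]]
wrist_force: [0.1, 0.1, -2.7]
gripper_width: 0.564
gripper_force: 30.0
time_s: 7.55
tcp_pos: [0.4554, 0.151, 0.2273]
ee_rot: [[0.139, -0.99, 0.0], [-0.99, -0.139, 0.0], [-0.0, -0.0, -1.0]]
wrist_force: [-0.4, 0.8, -1.2]
gripper_width: 0.568
gripper_force: 30.0
time_s: 8.55
tcp_pos: [0.4596, 0.2471, 0.2272]
ee_rot: [[0.385, -0.923, 0.0], [-0.923, -0.385, -0.0], [0.0, 0.0, -1.0]]
wrist_force: [0.1, -1.1, -2.6]
gripper_width: 0.569
gripper_force: 30.0
time_s: 9.05
tcp_pos: [0.4595, 0.2467, 0.2273]
ee_rot: [[0.384, -0.923, 0.0], [-0.923, -0.384, 0.0], [-0.0, -0.0, -1.0]]
wrist_force: [-0.3, 0.6, -2.1]
gripper_width: 0.566
gripper_force: 30.0
shift mm [-0.1 -0.  -0.7] turn [-1.0000e-04 -1.0000e-04 -3.1415e+00] 180.0
shift mm [-0.1 -0.  -0.7] turn [-0.0001  0.0001  0.0001] 0.0
[ 0.04244853  0.09620165  0.0888323   0.04150072  0.00676125 -0.03220739]
```

View pics/e.png

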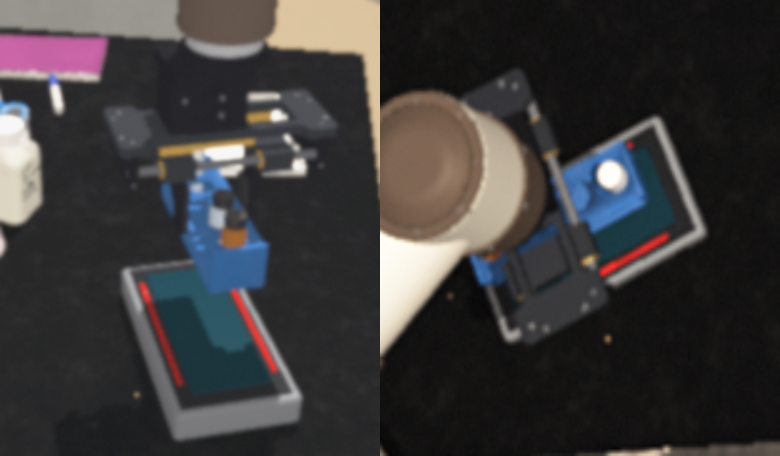

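The picture shows the rack over the reader with its vials in. The near end's bottom corners are at about (208,290) and (268,283) in the left crop. In the right crop the far end's top corners are at about (622,143) and (645,212). I'll check tilt against a model projection.

```bash
python3 - <<'E'
from goal import *
s=r.sense();R=s['ee_rot'];p=s['tcp_pos']
print('seen side bottom near', (208/1.9+240,290/1.9+130),(268/1.9+240,283/1.9+130),' top far', (242/2.5+90,143/2.85+200),(265/2.5+90,212/2.85+200))
for t in (-.1,-.05,0,.05,.1):
    X=lambda x,y,z:p+R@(np.array([0,0,.051])+Ro.from_rotvec([0,t,0]).as_matrix()@np.array([x,y,z]))
    print(t,'side',proj('s3',[X(-.079,y,z) for z in (.037,-.007) for y in (-.025,.025)]).round(1).tolist(),'topcam',proj('t3',[X(.079,y,-.007) for y in (-.025,.025)]).round(1).tolist(), 'end z',X(-.079,0,0)[2].round(3))
E
```

```text
seen side bottom near (349.4736842105263, 282.63157894736844) (381.0526315789474, 278.9473684210526)  top far (186.8, 250.17543859649123) (196.0, 274.3859649122807)
-0.1 side [[350.6, 283.6], [380.0, 279.8], [351.4, 260.0], [381.6, 256.3]] topcam [[185.3, 249.8], [194.1, 269.6]] end z 0.184
-0.05 side [[350.1, 285.0], [379.5, 281.2], [351.4, 262.3], [381.5, 258.6]] topcam [[184.9, 249.6], [193.8, 269.5]] end z 0.18
0 side [[349.7, 286.2], [378.9, 282.4], [351.3, 264.4], [381.4, 260.7]] topcam [[184.5, 249.4], [193.4, 269.4]] end z 0.176
0.05 side [[349.2, 287.4], [378.3, 283.6], [351.2, 266.6], [381.2, 262.8]] topcam [[184.0, 249.3], [192.9, 269.3]] end z 0.172
0.1 side [[348.7, 288.4], [377.6, 284.6], [351.1, 268.6], [381.0, 264.9]] topcam [[183.4, 249.2], [192.3, 269.3]] end z 0.168
```

```bash
python3 - <<'E'
import cv2
i=cv2.imread('pics/s3.png')[215:290,320:400]; cv2.imwrite('pics/f.png',cv2.resize(i,(640,600),interpolation=cv2.INTER_CUBIC))
E
```

```text
(no output)
```

View pics/f.png

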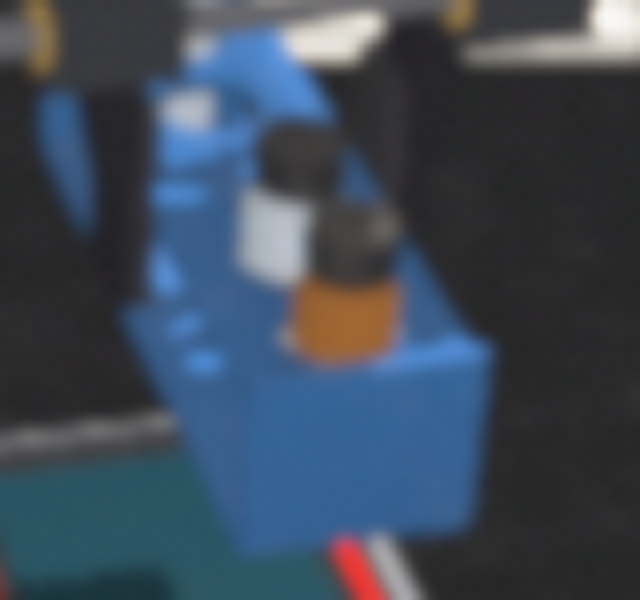

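The near face, read at about (351,262)–(381,258) on top and (350,284)–(379,281) below, fits a tilt of about 0.05 rad or less. That is well inside the limit, so I'll hold.

```bash
python3 -m pendant '[[[0,0,0],[0,0,0]],[[0,0,0],[0,0,0]],[[0,0,0],[0,0,0]],[[0,0,0],[0,0,0]],[[0,0,0],[0,0,0]],[[0,0,0],[0,0,0]],[[0,0,0],[0,0,0]],[[0,0,0],[0,0,0]],[[0,0,0],[0,0,0]],[[0,0,0],[0,0,0]]]' >/dev/null
python3 -m pendant '[[[0,0,0],[0,0,0]],[[0,0,0],[0,0,0]],[[0,0,0],[0,0,0]],[[0,0,0],[0,0,0]],[[0,0,0],[0,0,0]],[[0,0,0],[0,0,0]],[[0,0,0],[0,0,0]],[[0,0,0],[0,0,0]],[[0,0,0],[0,0,0]],[[0,0,0],[0,0,0]]]'
python3 -c "
from station import r
print(r.finish_job())"
```

```text
time_s: 11.15
tcp_pos: [0.4595, 0.2469, 0.2273]
ee_rot: [[0.384, -0.923, 0.0], [-0.923, -0.384, 0.0], [-0.0, -0.0, -1.0]]
wrist_force: [0.2, -0.7, -1.9]
gripper_width: 0.563
gripper_force: 30.0
the job is handed in; nothing more can be done
None
```

I handed the job in at 11.15 s with the rack and its three vials gripped about 10 cm above the reader window, centred, aligned and held for over 2 s; tilt measured about 0.05 rad (limit 0.12), and no verdict was returned.

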